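# Restock the single-file creamer lane and shut its gate

### The arm

A 6-joint arm with a two-finger parallel gripper is mounted at the origin on a cart in front of the work surface, level with it; the furniture and walls round the work are solid. World frame = base frame: x ahead of the robot, y to its left, z up, the work surface at z = 0. Lengths are in m, angles in rad, forces in N, time in s.
With the tool pointing down it reaches from about 0.35 to 0.975 m from the base axis. Payload 7.1 kg.
Tool frame: the origin (TCP) lies midway between the tips of the shut fingers; the grasp point (between the pads) lies 19 mm behind it; z points along the fingers, y is the line along which they close (so a half turn about z gives the same grasp; the last joint's range is limited). The gripper opens to 88 mm and grips with 3 to 60 N. Pads are 20 mm wide; open, the fingers measure 115 mm over their backs; the gripper's body (75 mm by 178 mm) begins 61 mm behind the grasp point.
Start: joints at [-1.194, 0.423, 1.63, -0, 1.089, -0.019], TCP at [0.241, -0.577, 0.223] pointing down, gripper open.
Joint ranges: [-3, 3], [-0.9, 2.11], [0.09, 2.58], [-1.31, 4.45], [0.11, 2.69], [-2.54, 2.54]. Speed limits (rad/s): [2.39, 2.39, 3.01, 3.14, 3.14, 3.14].

### API

Orientations are given as a unit quaternion [w, x, y, z].
In Python, from bench import arm, optics, ticket gives the robot as it stands. The module is installed in compiled form; this text tells all that it offers.
- The arm moves only by the tool send_rows, never from a script. Its argument "steps" is a list of rows, each an object with "translation": the shift along the tool's x, y, z in m, a list of three; "twist": the turn, a rotation vector about the tool's x, y, z in rad, a list of three. In form: [{"translation": [dx, dy, dz], "twist": [ax, ay, az]}, ...]. A call has exactly 8 rows; each row is the pose to reach, as a shift and turn from the pose commanded when the call began, along the tool's axes at that moment; what a row does not reach only later rows make up. A row lasts 1/12 s, in which the tool goes at most 41.7 mm and 7.16 degrees, less where a joint would pass 70% of its speed; a pose out of reach is approached as far as the arm can. A call with a gripper value outside its range is refused whole. "claw" is the opening, from -1 (shut) to 1 (fully open), set as the call begins (left out, the last holds). The fingers move at their own pace and stop on an object; "newtons" is the grip in N (left out, the last holds). Time passes only in rows, so rows that repeat a pose let the fingers close, or fill a call up. It gives the time, the measured TCP pose, the force, the opening and the grip force at its end, in the units of the state.
- arm.get_state(): the state, without advancing time (a new reading comes with each control period).
- optics.get_image(name): name is "scene" or "top"; returns the picture (384x512x3 uint8, red, green, blue); there is no depth.
- optics.get_calibration(name): a dict with "fovy" (degrees; the focal length in pixels is half the picture's height over the tangent of half this angle, whatever the lens; pixels are square), "cx", "cy" (the principal point, pixels), "extrinsics" (4x4, takes a point from camera to world coordinates). Camera axes: x right, y up, looking along -z (the intrinsics and any distortion apply to the point x, -y, -z); pixel columns grow to the right and rows downward; lengths in m; the calibration is good to about 2 mm. A picture is of the moment at which its call begins. get_calibration takes no time and is no camera call.
- ticket.hand_in(): hands the job in; it is judged then, once.
The state is a dict: "time": time; "qpos": joint angles; "joint_velocities": joint speeds; "joint_torque": joint torques, N m; "position": TCP position; "orientation": TCP orientation; "contact_force": force on the tool from outside, world axes, zero at the start; "torque": the same for the moment, N m; "opening": finger opening in m; "grip_force": force on a finger pad.
Only numpy, scipy, OpenCV 4.12 (cv2) and the standard library are available. Lean on these libraries where they do the work, as an engineer would, in place of code of your own. Each camera call takes 0.05 s, during which the arm holds its last target. There are 200 camera calls.

### The job

Restock the creamer lane on the bar: with your fingertips slide the three loose cream cups over the worktop, one after another, through the open gate into the lane, behind the old cup that already waits in it, and then push the red gate fully shut behind them so that they cannot slide back out. Keep the cups standing on the worktop all the way, neither lifted nor tipped over, and leave the salt, the pepper, the sugar bowl and the grey mug where they stand.

Things in the scene. Friction and masses are not known exactly. Their poses are not given: they have to be found in the camera images.
- lane: lane for cream cups, fixed to the worktop, open above, no floor (cups slide on the worktop): two parallel aluminium rails 26 mm high, 3 mm thick, 56 mm apart inside, 180 mm long; flanges 18 mm wide, 3 mm thick outside. Origin on the worktop at the middle of the mouth, on the gate line; x points into the lane along its middle, y left when looking in, z up
- lane_mouth (a point): same point and axes as the lane's origin. In these axes: left wing (fixed) flares out from (0, 0.030) to (-0.046, 0.064), as high as the rails; the open gate is the right wing; shut, its tip rests at the root of the left wing; a lip 12 mm high closes the far end at x = 0.180
- gate (a joint): angle of the red gate about its upright hinge, rad: 0 = fully shut, straight across the mouth, touching the left wing; grows as it opens outward and to the right; 1.57 = straight out from the mouth, 2.2 = wide open end stop. Starts between 1.75 and 2.15. Light friction only (0.012 N m, no spring): it stays where it is left
- gate_hinge (a point): hinge axis of the gate, 15 mm above the worktop, at lane x = 0, y = -0.0315; round barrel 10 mm thick, up to 31 mm high
- gate_tip (a point): point in the leaf of the red plastic gate, 50 mm from the hinge, 15 mm above the worktop. Leaf: 60 mm long, 4 mm thick (6 mm at the round tip), from 5 to 25 mm above the worktop. To shut it push near here on its outer side (away from the funnel) and follow the arc about the hinge, clockwise seen from above
- creamer_1: small cream portion cup with gold foil lid, standing upright on its narrow foot; 19 mm high, round, widest (39 mm across) at its lid rim, 15 g, slides on its base like a flat puck; a thin foil tab reaches 9 mm past the rim on one side and bends out of the way. Loose on the worktop outside the lane; to be slid in. Origin at its underside, 4.5 mm off the axis of the cup towards the tab (see its point)
- creamer_2: small cream portion cup with gold foil lid, standing upright on its narrow foot; 19 mm high, round, widest (39 mm across) at its lid rim, 15 g, slides on its base like a flat puck; a thin foil tab reaches 9 mm past the rim on one side and bends out of the way. Loose on the worktop outside the lane; to be slid in. Origin at its underside, 4.5 mm off the axis of the cup towards the tab (see its point)
- creamer_3: small cream portion cup with gold foil lid, standing upright on its narrow foot; 19 mm high, round, widest (39 mm across) at its lid rim, 15 g, slides on its base like a flat puck; a thin foil tab reaches 9 mm past the rim on one side and bends out of the way. Loose on the worktop outside the lane; to be slid in. Origin at its underside, 4.5 mm off the axis of the cup towards the tab (see its point)
- cup_1 (a point): centre of the underside of creamer_1 (the axis of its round body), z up; height 0 while it stands on the worktop
- cup_2 (a point): centre of the underside of creamer_2 (the axis of its round body), z up; height 0 while it stands on the worktop
- cup_3 (a point): centre of the underside of creamer_3 (the axis of its round body), z up; height 0 while it stands on the worktop
- creamer_old: a cream cup like the others that already stands in the far half of the lane; the new ones go in behind it and may push it along
- cup_old (a point): centre of the underside of creamer_old (the axis of its round body), z up; height 0 while it stands on the worktop
- salt: salt mill, glass with a grey cap, 44 mm across, 90 mm high, loose; origin under its centre; leave alone
- pepper: pepper mill, looks like the salt mill, 44 mm across, 90 mm high, loose; origin under its centre; leave alone
- sugar_bowl: white porcelain sugar bowl with lid, 67 mm across, 74 mm high, loose; origin under its centre; leave alone
- mug_grey: grey mug, 70 mm wide and 102 mm with its handle, 90 mm high, loose; origin under the centre of that outline; leave alone

How it is judged:
On the way, in this order (a step that is already met when the one before it is completed fails the run):
1. a first loose cup is in the lane, past the gate line (((x of cup_1 in the frame of lane_mouth between 0.015 and 0.18 m and y of cup_1 in the frame of lane_mouth between -0.028 and 0.028 m and height (world z) of cup_1 below 0.006 m) or (x of cup_2 in the frame of lane_mouth between 0.015 and 0.18 m and y of cup_2 in the frame of lane_mouth between -0.028 and 0.028 m and height (world z) of cup_2 below 0.006 m) or (x of cup_3 in the frame of lane_mouth between 0.015 and 0.18 m and y of cup_3 in the frame of lane_mouth between -0.028 and 0.028 m and height (world z) of cup_3 below 0.006 m))), for 0.1 s.
2. a second one has followed it ((((x of cup_1 in the frame of lane_mouth between 0.015 and 0.18 m and y of cup_1 in the frame of lane_mouth between -0.028 and 0.028 m and height (world z) of cup_1 below 0.006 m) and (x of cup_2 in the frame of lane_mouth between 0.015 and 0.18 m and y of cup_2 in the frame of lane_mouth between -0.028 and 0.028 m and height (world z) of cup_2 below 0.006 m)) or ((x of cup_1 in the frame of lane_mouth between 0.015 and 0.18 m and y of cup_1 in the frame of lane_mouth between -0.028 and 0.028 m and height (world z) of cup_1 below 0.006 m) and (x of cup_3 in the frame of lane_mouth between 0.015 and 0.18 m and y of cup_3 in the frame of lane_mouth between -0.028 and 0.028 m and height (world z) of cup_3 below 0.006 m)) or ((x of cup_2 in the frame of lane_mouth between 0.015 and 0.18 m and y of cup_2 in the frame of lane_mouth between -0.028 and 0.028 m and height (world z) of cup_2 below 0.006 m) and (x of cup_3 in the frame of lane_mouth between 0.015 and 0.18 m and y of cup_3 in the frame of lane_mouth between -0.028 and 0.028 m and height (world z) of cup_3 below 0.006 m)))), for 0.1 s.
3. all three are in, the gate not yet shut (x of cup_1 in the frame of lane_mouth between 0.015 and 0.18 m and y of cup_1 in the frame of lane_mouth between -0.028 and 0.028 m and height (world z) of each of cup_1, cup_2, cup_3 below 0.006 m and x of cup_2 in the frame of lane_mouth between 0.015 and 0.18 m and y of cup_2 in the frame of lane_mouth between -0.028 and 0.028 m and x of cup_3 in the frame of lane_mouth between 0.015 and 0.18 m and y of cup_3 in the frame of lane_mouth between -0.028 and 0.028 m and value of joint gate above 0.3 rad), for 0.1 s.
At the end, for the whole second after the job is handed in: All four cups (three new, one old) stand upright and at rest on the worktop inside the lane, their axes at least 15 mm past the gate line and between the rails, and the gate is shut to within 0.12 rad (x of cup_1 in the frame of lane_mouth between 0.015 and 0.18 m and y of cup_1 in the frame of lane_mouth between -0.028 and 0.028 m and height (world z) of each of cup_1, cup_2, cup_3, cup_old below 0.006 m and x of cup_2 in the frame of lane_mouth between 0.015 and 0.18 m and y of cup_2 in the frame of lane_mouth between -0.028 and 0.028 m and x of cup_3 in the frame of lane_mouth between 0.015 and 0.18 m and y of cup_3 in the frame of lane_mouth between -0.028 and 0.028 m and x of cup_old in the frame of lane_mouth between 0.015 and 0.18 m and y of cup_old in the frame of lane_mouth between -0.028 and 0.028 m and angle between each of creamer_1, creamer_2, creamer_3, creamer_old's own z axis and vertical below 0.2 rad and linear speed of each of creamer_1, creamer_2, creamer_3, creamer_old below 0.02 m/s and value of joint gate below 0.12 rad and velocity of joint gate between -0.1 and 0.1 rad/s); the robot touches nothing.
It fails at once if a cream cup is lifted off the worktop (more than 10 mm) (height (world z) of any of cup_1, cup_2, cup_3, cup_old above 0.01 m).
It fails at once if a cream cup is tipped over (more than 45 degrees) (angle between any of creamer_1, creamer_2, creamer_3, creamer_old's own z axis and vertical above 0.785 rad).
It fails at once if the salt, the pepper, the sugar bowl or the grey mug is moved more than 20 mm (distance of any of salt, pepper, sugar_bowl, mug_grey from where it was at the start of the episode above 0.02 m).
It also fails if it takes over 72 s, if anything falls off the work surface, if the arm or the gripper's body presses on something with over 40 N, if the wrist force passes 120 N, or if a joint passes its speed limit or range.

## Working session

There is one attempt and no reset: what is moved stays moved. The work goes in short steps, Python scripts to look and compute and a tool call to move; the robot and the scene stay as the last step left them, time stands still between calls to the robot, and variables do not carry over. Pictures are saved under pics/ and viewed, at most 10 in all, crops included, and the job is handed in when it is done.

Besides the shell and the picture viewer there is one more tool, called after "Emit:" as a command line: name --argument value ..., lists and objects as JSON in quotes. send_rows: Moves the arm, as the interface text tells. Its arguments: {"type":"object","properties":{"steps":{"type":"array"},"claw":{"type":"number"},"newtons":{"type":"number"}},"required":["steps"]}

```bash
mkdir -p pics
python3 - <<'E'
from bench import arm, optics
import cv2
for n in ("top","scene"):
    cv2.imwrite(f"pics/{n}0.png",optics.get_image(n)[:,:,::-1])
    c=optics.get_calibration(n); print(n,c)
s=arm.get_state(); print(s)
E
```

```text
top {'fovy': 47.881397964873074, 'cx': 259.5437231997536, 'cy': 191.6270744172689, 'extrinsics': array([[ 2.81035346e-02,  9.91604182e-01, -1.26219402e-01,
         4.48952467e-01],
       [-9.99604951e-01,  2.78326222e-02, -3.90976194e-03,
        -1.07801295e-01],
       [-3.63919367e-04,  1.26279417e-01,  9.91994645e-01,
         1.14379479e+00],
       [ 0.00000000e+00,  0.00000000e+00,  0.00000000e+00,
         1.00000000e+00]])}
scene {'fovy': 47.03261343848895, 'cx': 253.4673625378369, 'cy': 191.98569900487078, 'extrinsics': array([[-0.78014421,  0.38876281, -0.4901413 , -0.13212437],
       [-0.62554374, -0.49523815,  0.60285504,  0.73700072],
       [-0.00836905,  0.77691869,  0.62954532,  0.94785262],
       [ 0.        ,  0.        ,  0.        ,  1.        ]])}
{'time': 0.1, 'qpos': array([-1.19399856e+00,  4.23723961e-01,  1.63061658e+00, -1.25126164e-05,
        1.08857311e+00, -1.89963636e-02]), 'joint_velocities': array([-8.18386610e-08, -1.40704338e-03, -9.80326950e-04,  1.08866167e-03,
       -7.48549462e-04, -1.18744668e-03]), 'joint_torque': array([-2.16343633e-04, -5.45616174e+01, -2.74325234e+01,  6.45243027e-02,
        1.87526242e-02, -5.06399113e-05]), 'position': array([ 0.24080311, -0.5762105 ,  0.22200351]), 'orientation': array([-6.48967323e-04,  9.80481414e-01,  1.96610681e-01, -1.22986221e-04]), 'contact_force': array([-0.5310028 ,  0.79354962, -0.3973592 ]), 'torque': array([-0.00848885, -0.00874769, -0.03522164]), 'grip_force': 0.0, 'opening': 0.08766649597139597}
```

View pics/top0.png

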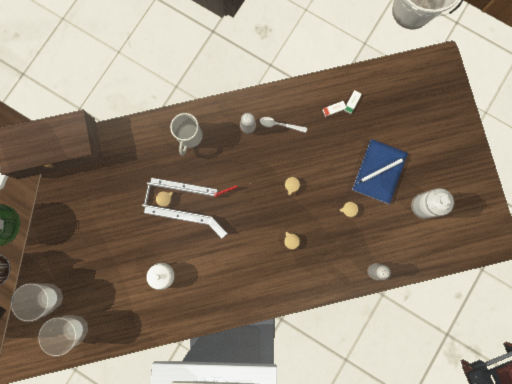

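View pics/scene0.png

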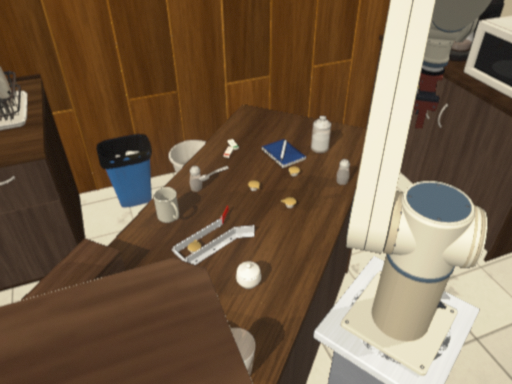

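The top view shows the lane at px (145–215, 180–222) with its mouth to the right. The red gate is at (217–237, 190), the cups are at (292,185), (350,209) and (291,241), and the old cup is at (164,199). I'll enlarge that area next.

```bash
cat > h.py <<'E'
import numpy as np
from bench import optics
def ray(n,u,v):
    c=optics.get_calibration(n); f=192/np.tan(np.radians(c["fovy"]/2)); E=c["extrinsics"]
    d=E[:3,:3]@np.array([(u-c["cx"])/f,-(v-c["cy"])/f,-1]); return E[:3,3],d
def pt(n,u,v,z=0):
    o,d=ray(n,u,v); return (o+d*(z-o[2])/d[2])[:2]
def px(n,p):
    c=optics.get_calibration(n); f=192/np.tan(np.radians(c["fovy"]/2)); E=c["extrinsics"]
    q=E[:3,:3].T@(np.array(p)-E[:3,3]); return c["cx"]+f*q[0]/-q[2], c["cy"]-f*q[1]/-q[2]
E
python3 - <<'E'
import cv2
im=cv2.imread("pics/top0.png")
cv2.imwrite("pics/c1.png",cv2.resize(im[170:250,135:250],None,fx=6.9,fy=6.9,interpolation=cv2.INTER_CUBIC))
cv2.imwrite("pics/c2.png",cv2.resize(im[170:255,275:370],None,fx=7,fy=7,interpolation=cv2.INTER_CUBIC))
E
```

```text
(no output)
```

View pics/c1.png

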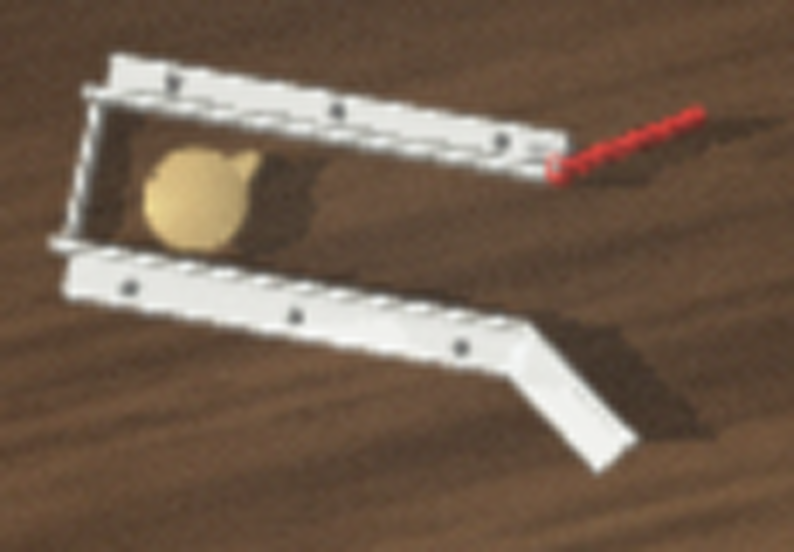

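View pics/c2.png

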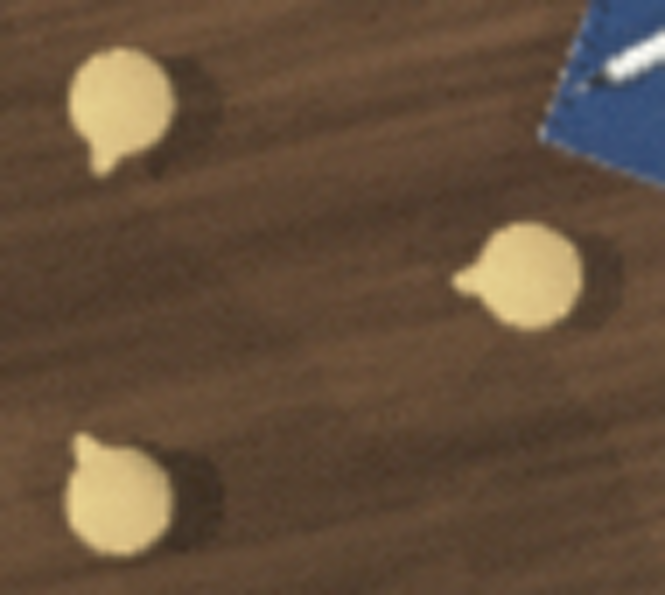

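The first crop shows the upper (right) rail top from (90,92) to (550,178), and the lower (left) rail top from (55,243) to (530,322). The hinge is at (556,172), the gate tip at (702,112), the wing tip at (635,437) and the old cup at (196,198). The second crop shows the loose cups at (122,101), (530,276) and (120,500).

Run:
```python
from h import *
A=lambda x,y,z:pt("top",135+(x+.5)/6.9-.5,170+(y+.5)/6.9-.5,z)
B=lambda x,y,z:pt("top",275+(x+.5)/7-.5,170+(y+.5)/7-.5,z)
r=[A(90,92,.026),A(550,178,.026)]; l=[A(55,243,.026),A(530,322,.026)]
hin=A(556,172,.031); tip=A(702,112,.025); w=A(635,437,.026)
print("lens",np.linalg.norm(r[1]-r[0]),np.linalg.norm(l[1]-l[0]))
d=(r[0]-r[1])+(l[0]-l[1]); d/=np.linalg.norm(d); n=np.array([-d[1],d[0]])
print("gap",(l[1]-r[1])@n,(l[0]-r[0])@n,"dir",d,np.degrees(np.arctan2(d[1],d[0])))
mid=(r[0]+r[1]+l[0]+l[1])/4
# mouth: along d from hinge; lateral mid
m=mid+d*((hin-mid)@d); print("mouth from hinge",m,"from rails",mid-.09*d, (l[1]-m)@d,(r[1]-m)@d)
L=lambda p:((p-m)@d,(p-m)@n)
print("hinge",hin,L(hin),"tip",tip,L(tip),np.linalg.norm(tip-hin),"wing",w,L(w))
for k,p in dict(old=A(196,198,.019),A=B(122,101,.019),B=B(530,276,.019),C=B(120,500,.019)).items(): print(k,p,np.round(L(p),4))
for k,(u,v) in dict(salt=(247,118),sugar=(160,277),mug=(185,127),milk=(440,203),pepper=(375,271)).items(): print(k,pt("top",u,v,.08 if k!="milk" else .13),L(pt("top",u,v,.08)))
```

```text
lens 0.17767033077886107 0.1815822291423875
gap 0.05471645127028865 0.058503108632678054 dir [0.14637172 0.98922966] 81.58327935363454
mouth from hinge [0.55063919 0.01570517] from rails [0.55076102 0.01652854] -0.00037037766910833457 0.0024187420220336577
hinge [0.57981036 0.01138885] (np.float64(-2.6020852139652106e-18), np.float64(-0.029488775571820915)) tip [ 0.60493163 -0.04228943] (np.float64(-0.04942310737493143), np.float64(-0.06219646665847371)) 0.059265813069710835 wing [ 0.48171216 -0.0216304 ] (np.float64(-0.04702242902996247), np.float64(0.06271978593504018))
old [0.56746471 0.14876267] [0.1341 0.0028]
A [ 0.6146586 -0.1880567] [-0.1922 -0.0932]
B [ 0.55304571 -0.34125688] [-0.3528 -0.0546]
C [ 0.46582438 -0.19009135] [-0.216   0.0538]
salt [ 0.77147581 -0.06653821] (np.float64(-0.049033360252312155), np.float64(-0.23049623755728718))
sugar [0.36943025 0.13126389] (np.float64(0.08779024457828867), np.float64(0.19617178989645154))
mug [0.74365542 0.0893978 ] (np.float64(0.10115105187506998), np.float64(-0.18015086735573488))
milk [ 0.56288046 -0.52937469] (np.float64(-0.5571628578201837), np.float64(-0.10049541961732167))
pepper [ 0.39836312 -0.38869359] (np.float64(-0.42233215928614143), np.float64(0.09144345870625581))
```

Emit:
send_rows --steps '[{"translation": [0.0297,-0.0225,0],"twist": [0,0,0.068]},{"translation": [0.0594,-0.045,0],"twist": [0,0,0.136]},{"translation": [0.0891,-0.0675,0],"twist": [0,0,0.204]},{"translation": [0.1188,-0.09,0],"twist": [0,0,0.272]},{"translation": [0.1485,-0.1125,0],"twist": [0,0,0.34]},{"translation": [0.1782,-0.135,0],"twist": [0,0,0.408]},{"translation": [0.2079,-0.1575,0],"twist": [0,0,0.476]},{"translation": [0.2376,-0.18,0],"twist": [0,0,0.543]}]' --claw 1 --newtons 4

```text
time: 0.77
position: [0.3912, -0.3172, 0.2225]
orientation: [-0.0, 0.997, -0.075, -0.0]
contact_force: [1.5, -0.3, 0.1]
opening: 0.0879
grip_force: 0.0
```

```bash
cat >> h.py <<'E'
M=np.array([.5507,.0161]); D=np.array([.1464,.9892]); N=np.array([-D[1],D[0]])
def L(p): p=np.array(p[:2])-M; return np.round([p@D,p@N],4)
def st():
    from bench import arm
    from scipy.spatial.transform import Rotation as R
    s=arm.get_state(); q=s["orientation"]; m=R.from_quat([*q[1:],q[0]]).as_matrix()
    print("t",round(s["time"],2),"pos",np.round(s["position"],4),"lane",L(s["position"]),"yaw_y",np.degrees(np.arctan2(m[1,1],m[0,1])).round(2),"z",m[:,2].round(3),"open",round(s["opening"],4),"grip",round(s["grip_force"],2),"F",np.round(s["contact_force"],1))
E
python3 -c "from h import *; st()"
```

```text
t 0.77 pos [ 0.3912 -0.3172  0.2225] lane [-0.353  0.109] yaw_y -98.64 z [-0.  0. -1.] open 0.0879 grip 0.0 F [ 1.5 -0.3  0.1]
```

Emit:
send_rows --steps '[{"translation": [0.014,-0.034,0],"twist": [0,0,0]},{"translation": [0.028,-0.069,0],"twist": [0,0,0]},{"translation": [0.042,-0.103,0],"twist": [0,0,0]},{"translation": [0.0552,-0.137,0],"twist": [0,0,0]},{"translation": [0.0552,-0.137,0.035],"twist": [0,0,0]},{"translation": [0.0552,-0.137,0.07],"twist": [0,0,0]},{"translation": [0.0552,-0.137,0.105],"twist": [0,0,0]},{"translation": [0.0552,-0.137,0.14],"twist": [0,0,0]}]'

```text
time: 1.43
position: [0.4657, -0.191, 0.0814]
orientation: [0.0, 0.997, -0.073, 0.0]
contact_force: [0.4, 0.3, -0.2]
opening: 0.0878
grip_force: 0.0
```

Emit:
send_rows --steps '[{"translation": [0,0,0.025],"twist": [0,0,0]},{"translation": [0,0,0.045],"twist": [0,0,0]},{"translation": [0,0,0.06],"twist": [0,0,0]},{"translation": [0,0,0.07],"twist": [0,0,0]},{"translation": [0,0,0.076],"twist": [0,0,0]},{"translation": [0,0,0.076],"twist": [0,0,0]},{"translation": [0,0,0.076],"twist": [0,0,0]},{"translation": [0,0,0.076],"twist": [0,0,0]}]'

```text
time: 2.1
position: [0.4661, -0.1918, 0.0075]
orientation: [0.0, 0.997, -0.074, 0.001]
contact_force: [0.4, -0.1, -0.1]
opening: 0.0878
grip_force: 0.0
```

Run:
```python
from h import *; st()
import cv2
a=cv2.resize(optics.get_image("top")[150:260,130:390,::-1],None,fx=2.5,fy=2.5); b=cv2.resize(optics.get_image("scene")[150:300,150:410,::-1],None,fx=2,fy=2)
o=np.zeros((575,650,3),np.uint8); o[:275]=a; o[275:,:520]=b
cv2.imwrite("pics/p1.png",o)
```

```text
t 2.1 pos [ 0.4661 -0.1918  0.0075] lane [-0.2181  0.0532] yaw_y -98.43 z [ 0.001 -0.001 -1.   ] open 0.0878 grip 0.0 F [ 0.4 -0.1 -0.1]
```

View pics/p1.png

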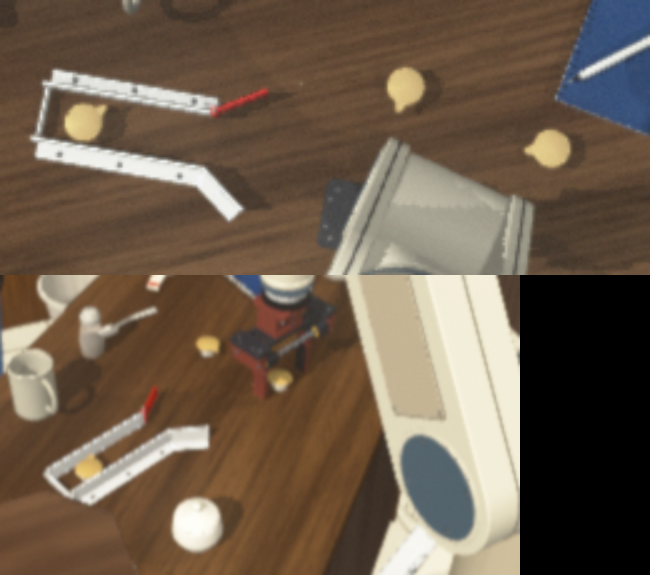

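The top view is hidden by the arm. The scene view shows the cup between the fingertips at about (282,380), so I'm closing lightly.

Emit:
send_rows --steps '[{"translation": [0,0,0],"twist": [0,0,0]},{"translation": [0,0,0],"twist": [0,0,0]},{"translation": [0,0,0],"twist": [0,0,0]},{"translation": [0,0,0],"twist": [0,0,0]},{"translation": [0,0,0],"twist": [0,0,0]},{"translation": [0,0,0],"twist": [0,0,0]},{"translation": [0,0,0],"twist": [0,0,0]},{"translation": [0,0,0],"twist": [0,0,0]}]' --claw -1 --newtons 3

```text
time: 2.87
position: [0.4655, -0.1915, 0.0066]
orientation: [-0.0, 0.997, -0.074, -0.0]
contact_force: [0.7, -0.1, 0.9]
opening: 0.0388
grip_force: 3.0
```

Emit:
send_rows --steps '[{"translation": [0.0055,-0.012,0],"twist": [0,0,0]},{"translation": [0.0165,-0.036,0],"twist": [0,0,0]},{"translation": [0.0275,-0.06,0],"twist": [0,0,0]},{"translation": [0.0385,-0.084,0],"twist": [0,0,0]},{"translation": [0.0485,-0.108,0],"twist": [0,0,0]},{"translation": [0.053,-0.128,0],"twist": [0,0,0]},{"translation": [0.053,-0.148,0],"twist": [0,0,0]},{"translation": [0.053,-0.168,0],"twist": [0,0,0]}]'

```text
time: 3.53
position: [0.543, -0.0321, 0.0066]
orientation: [0.0, 0.997, -0.073, 0.0]
contact_force: [0.2, -1.4, 0.6]
opening: 0.0391
grip_force: 3.0
```

Emit:
send_rows --steps '[{"translation": [0,-0.018,0],"twist": [0,0,0]},{"translation": [0,-0.036,0],"twist": [0,0,0]},{"translation": [0,-0.054,0],"twist": [0,0,0]},{"translation": [0,-0.072,0],"twist": [0,0,0]},{"translation": [0,-0.09,0],"twist": [0,0,0]},{"translation": [0,-0.105,0],"twist": [0,0,0]},{"translation": [0,-0.115,0],"twist": [0,0,0]},{"translation": [0,-0.115,0],"twist": [0,0,0]}]'

```text
time: 4.2
position: [0.5598, 0.0822, 0.0067]
orientation: [-0.0, 0.997, -0.073, 0.0]
contact_force: [-0.2, -0.6, -0.9]
opening: 0.0392
grip_force: 3.0
```

```bash
python3 -c "from h import *; st()"
```

```text
t 4.2 pos [0.5598 0.0822 0.0067] lane [0.0667 0.0007] yaw_y -98.33 z [ 0.001  0.    -1.   ] open 0.0392 grip 3.0 F [-0.2 -0.6 -0.9]
```

Emit:
send_rows --steps '[{"translation": [0,0,0],"twist": [0,0,0]},{"translation": [0,0,0],"twist": [0,0,0]},{"translation": [0,0,0],"twist": [0,0,0]},{"translation": [0,0,0],"twist": [0,0,0]},{"translation": [0,0,0],"twist": [0,0,0]},{"translation": [0,0,-0.02],"twist": [0,0,0]},{"translation": [0,0,-0.04],"twist": [0,0,0]},{"translation": [0,0,-0.06],"twist": [0,0,0]}]' --claw 0.36

```text
time: 4.87
position: [0.559, 0.0802, 0.067]
orientation: [0.0, 0.997, -0.074, -0.001]
contact_force: [-0.5, 0.1, -0.3]
opening: 0.06
grip_force: 0.0
```

Emit:
send_rows --steps '[{"translation": [0.007,0.02,0],"twist": [0,0,0]},{"translation": [0.02,0.055,0],"twist": [0,0,0]},{"translation": [0.034,0.093,0],"twist": [0,0,0]},{"translation": [0.048,0.131,0],"twist": [0,0,0]},{"translation": [0.062,0.169,0],"twist": [0,0,0]},{"translation": [0.076,0.207,0],"twist": [0,0,0]},{"translation": [0.088,0.24,0],"twist": [0,0,0]},{"translation": [0.0938,0.259,0],"twist": [0,0,0]}]' --claw 1

```text
time: 5.53
position: [0.6149, -0.1937, 0.067]
orientation: [0.0, 0.997, -0.075, 0.001]
contact_force: [-0.1, 0.8, -1.4]
opening: 0.088
grip_force: 0.0
```

```bash
python3 -c "from h import *; st()"
```

```text
t 5.53 pos [ 0.6149 -0.1937  0.067 ] lane [-0.1981 -0.0942] yaw_y -98.59 z [ 0.002 -0.001 -1.   ] open 0.088 grip 0.0 F [-0.1  0.8 -1.4]
```

Emit:
send_rows --steps '[{"translation": [0,-0.001,0.015],"twist": [0,0,0]},{"translation": [0,-0.002,0.03],"twist": [0,0,0]},{"translation": [0,-0.003,0.044],"twist": [0,0,0]},{"translation": [0,-0.003,0.055],"twist": [0,0,0]},{"translation": [0,-0.003,0.06],"twist": [0,0,0]},{"translation": [0,-0.003,0.06],"twist": [0,0,0]},{"translation": [0,-0.003,0.06],"twist": [0,0,0]},{"translation": [0,-0.003,0.06],"twist": [0,0,0]}]'

```text
time: 6.2
position: [0.6152, -0.186, 0.0071]
orientation: [0.0, 0.997, -0.073, 0.0]
contact_force: [0.1, 0.2, -1.0]
opening: 0.0879
grip_force: 0.0
```

Emit:
send_rows --steps '[{"translation": [0,0,0],"twist": [0,0,0]},{"translation": [0,0,0],"twist": [0,0,0]},{"translation": [0,0,0],"twist": [0,0,0]},{"translation": [0,0,0],"twist": [0,0,0]},{"translation": [0,0,0],"twist": [0,0,0]},{"translation": [0,0,0],"twist": [0,0,0]},{"translation": [0,0,0],"twist": [0,0,0]},{"translation": [0,0,0],"twist": [0,0,0]}]' --claw -1

```text
time: 6.87
position: [0.6147, -0.1864, 0.0067]
orientation: [-0.0, 0.997, -0.074, 0.0]
contact_force: [-0.1, -0.2, -0.1]
opening: 0.0388
grip_force: 3.0
```

Run:
```python
from h import *; st()
import cv2
b=cv2.resize(optics.get_image("scene")[150:300,150:410,::-1],None,fx=3,fy=3)
cv2.imwrite("pics/p2.png",b)
```

```text
t 6.87 pos [ 0.6147 -0.1864  0.0067] lane [-0.191  -0.0929] yaw_y -98.44 z [ 0.  0. -1.] open 0.0388 grip 3.0 F [-0.1 -0.2 -0.1]
```

View pics/p2.png

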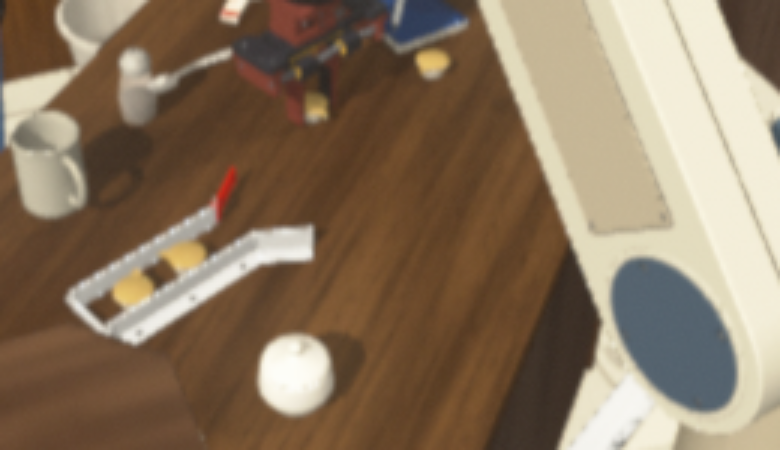

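The first cup is in the lane behind the old one, and the second (A) is gripped at about (315,105). I'm dragging it in.

Emit:
send_rows --steps '[{"translation": [-0.01,-0.01,0],"twist": [0,0,0]},{"translation": [-0.027,-0.026,0],"twist": [0,0,0]},{"translation": [-0.044,-0.043,0],"twist": [0,0,0]},{"translation": [-0.061,-0.06,0],"twist": [0,0,0]},{"translation": [-0.078,-0.076,0],"twist": [0,0,0]},{"translation": [-0.088,-0.09,0],"twist": [0,0,0]},{"translation": [-0.093,-0.108,0],"twist": [0,0,0]},{"translation": [-0.093,-0.128,0],"twist": [0,0,0]}]'

```text
time: 7.58
position: [0.5403, -0.0454, 0.0066]
orientation: [0.0, 0.997, -0.074, -0.001]
contact_force: [-0.2, -0.1, -1.0]
opening: 0.0387
grip_force: 3.0
```

Emit:
send_rows --steps '[{"translation": [0,-0.018,0],"twist": [0,0,0]},{"translation": [0,-0.036,0],"twist": [0,0,0]},{"translation": [0,-0.054,0],"twist": [0,0,0]},{"translation": [0,-0.07,0],"twist": [0,0,0]},{"translation": [0,-0.085,0],"twist": [0,0,0]},{"translation": [0,-0.1,0],"twist": [0,0,0]},{"translation": [0,-0.113,0],"twist": [0,0,0]},{"translation": [0,-0.113,0],"twist": [0,0,0]}]'

```text
time: 8.25
position: [0.5588, 0.0677, 0.0068]
orientation: [-0.0, 0.997, -0.073, 0.001]
contact_force: [-0.2, -0.3, -0.2]
opening: 0.0389
grip_force: 3.0
```

```bash
python3 -c "from h import *; st()"
```

```text
t 8.25 pos [0.5588 0.0677 0.0068] lane [ 0.0522 -0.0005] yaw_y -98.32 z [ 0.001  0.    -1.   ] open 0.0389 grip 3.0 F [-0.2 -0.3 -0.2]
```

Emit:
send_rows --steps '[{"translation": [0,0,0],"twist": [0,0,0]},{"translation": [0,0,0],"twist": [0,0,0]},{"translation": [0,0,0],"twist": [0,0,0]},{"translation": [0,0,0],"twist": [0,0,0]},{"translation": [0,0,0],"twist": [0,0,0]},{"translation": [0,0,-0.02],"twist": [0,0,0]},{"translation": [0,0,-0.04],"twist": [0,0,0]},{"translation": [0,0,-0.06],"twist": [0,0,0]}]' --claw 0.25

```text
time: 8.92
position: [0.5576, 0.0652, 0.067]
orientation: [0.0, 0.997, -0.074, -0.001]
contact_force: [0.2, -0.7, -0.8]
opening: 0.0546
grip_force: 0.0
```

Emit:
send_rows --steps '[{"translation": [0.002,0.015,0],"twist": [0,0,0]},{"translation": [0.006,0.045,0],"twist": [0,0,0]},{"translation": [0.011,0.08,0],"twist": [0,0,0]},{"translation": [0.016,0.117,0],"twist": [0,0,0]},{"translation": [0.021,0.154,0],"twist": [0,0,0]},{"translation": [0.026,0.191,0],"twist": [0,0,0]},{"translation": [0.031,0.228,0],"twist": [0,0,0]},{"translation": [0.036,0.265,0],"twist": [0,0,0]}]' --claw 1

```text
time: 9.58
position: [0.5542, -0.2039, 0.0668]
orientation: [-0.0, 0.997, -0.074, 0.0]
contact_force: [1.0, 1.7, 0.6]
opening: 0.0872
grip_force: 0.0
```

Emit:
send_rows --steps '[{"translation": [0.005,0.037,0],"twist": [0,0,0]},{"translation": [0.01,0.074,0],"twist": [0,0,0]},{"translation": [0.015,0.107,0],"twist": [0,0,0]},{"translation": [0.018,0.129,0],"twist": [0,0,0]},{"translation": [0.018,0.137,0],"twist": [0,0,0]},{"translation": [0.018,0.137,0],"twist": [0,0,0]},{"translation": [0.018,0.137,0],"twist": [0,0,0]},{"translation": [0.018,0.137,0],"twist": [0,0,0]}]'

```text
time: 10.25
position: [0.5521, -0.3383, 0.0664]
orientation: [-0.0, 0.997, -0.073, -0.001]
contact_force: [0.9, 0.4, -0.1]
opening: 0.088
grip_force: 0.0
```

Run:
```python
from h import *; st()
import cv2
cv2.imwrite("pics/p3.png",cv2.resize(optics.get_image("top")[160:250,130:390,::-1],None,fx=3,fy=3))
```

```text
t 10.25 pos [ 0.5521 -0.3383  0.0664] lane [-0.3504 -0.0533] yaw_y -98.39 z [-0.001  0.001 -1.   ] open 0.088 grip 0.0 F [ 0.9  0.4 -0.1]
```

View pics/p3.png

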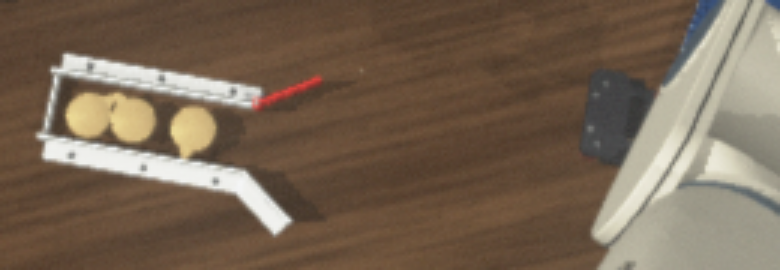

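The three cups in the lane are at (90,115), (132,120) and (193,129), all upright. I'm picking up the third loose one now.

Emit:
send_rows --steps '[{"translation": [0.001,0.002,0.015],"twist": [0,0,0]},{"translation": [0.001,0.002,0.03],"twist": [0,0,0]},{"translation": [0.001,0.002,0.044],"twist": [0,0,0]},{"translation": [0.001,0.002,0.055],"twist": [0,0,0]},{"translation": [0.001,0.002,0.06],"twist": [0,0,0]},{"translation": [0.001,0.002,0.06],"twist": [0,0,0]},{"translation": [0.001,0.002,0.06],"twist": [0,0,0]},{"translation": [0.001,0.002,0.06],"twist": [0,0,0]}]'

```text
time: 10.97
position: [0.5535, -0.3423, 0.007]
orientation: [0.0, 0.997, -0.074, 0.0]
contact_force: [0.7, 0.3, -0.1]
opening: 0.088
grip_force: 0.0
```

Emit:
send_rows --steps '[{"translation": [0,0,0],"twist": [0,0,0]},{"translation": [0,0,0],"twist": [0,0,0]},{"translation": [0,0,0],"twist": [0,0,0]},{"translation": [0,0,0],"twist": [0,0,0]},{"translation": [0,0,0],"twist": [0,0,0]},{"translation": [0,0,0],"twist": [0,0,0]},{"translation": [0,0,0],"twist": [0,0,0]},{"translation": [0,0,0],"twist": [0,0,0]}]' --claw -1

```text
time: 11.63
position: [0.5532, -0.342, 0.0067]
orientation: [0.0, 0.997, -0.074, 0.0]
contact_force: [-0.8, 0.2, 0.4]
opening: 0.0389
grip_force: 3.0
```

```bash
python3 -c "from h import *; st()"
```

```text
t 11.63 pos [ 0.5532 -0.342   0.0067] lane [-0.3539 -0.0549] yaw_y -98.43 z [ 0. -0. -1.] open 0.0389 grip 3.0 F [-0.8  0.2  0.4]
```

Emit:
send_rows --steps '[{"translation": [-0.003,-0.012,0],"twist": [0,0,0]},{"translation": [-0.007,-0.034,0],"twist": [0,0,0]},{"translation": [-0.012,-0.057,0],"twist": [0,0,0]},{"translation": [-0.017,-0.08,0],"twist": [0,0,0]},{"translation": [-0.022,-0.104,0],"twist": [0,0,0]},{"translation": [-0.027,-0.128,0],"twist": [0,0,0]},{"translation": [-0.033,-0.152,0],"twist": [0,0,0]},{"translation": [-0.038,-0.176,0],"twist": [0,0,0]}]'

```text
time: 12.3
position: [0.5406, -0.1604, 0.0067]
orientation: [-0.0, 0.997, -0.074, -0.0]
contact_force: [0.5, 1.0, -0.0]
opening: 0.039
grip_force: 3.0
```

Emit:
send_rows --steps '[{"translation": [-0.005,-0.022,0],"twist": [0,0,0]},{"translation": [-0.01,-0.044,0],"twist": [0,0,0]},{"translation": [-0.014,-0.064,0],"twist": [0,0,0]},{"translation": [-0.017,-0.083,0],"twist": [0,0,0]},{"translation": [-0.017,-0.1,0],"twist": [0,0,0]},{"translation": [-0.017,-0.117,0],"twist": [0,0,0]},{"translation": [-0.017,-0.134,0],"twist": [0,0,0]},{"translation": [-0.017,-0.15,0],"twist": [0,0,0]}]'

```text
time: 12.97
position: [0.546, -0.0099, 0.0067]
orientation: [-0.0, 0.997, -0.073, -0.0]
contact_force: [0.2, 0.0, -0.4]
opening: 0.0387
grip_force: 3.0
```

Emit:
send_rows --steps '[{"translation": [0,-0.012,0],"twist": [0,0,0]},{"translation": [0,-0.023,0],"twist": [0,0,0]},{"translation": [0,-0.033,0],"twist": [0,0,0]},{"translation": [0,-0.038,0],"twist": [0,0,0]},{"translation": [0,-0.038,0],"twist": [0,0,0]},{"translation": [0,-0.038,0],"twist": [0,0,0]},{"translation": [0,-0.038,0],"twist": [0,0,0]},{"translation": [0,-0.038,0],"twist": [0,0,0]}]'

```text
time: 13.63
position: [0.5521, 0.0255, 0.0067]
orientation: [0.0, 0.997, -0.074, -0.0]
contact_force: [0.1, 0.4, 0.2]
opening: 0.039
grip_force: 3.0
```

```bash
python3 -c "from h import *; st()"
```

```text
t 13.63 pos [0.5521 0.0255 0.0067] lane [0.0095 0.    ] yaw_y -98.48 z [-0. -0. -1.] open 0.039 grip 3.0 F [0.1 0.4 0.2]
```

Emit:
send_rows --steps '[{"translation": [0,0,0],"twist": [0,0,0]},{"translation": [0,0,0],"twist": [0,0,0]},{"translation": [0,0,0],"twist": [0,0,0]},{"translation": [0,0,0],"twist": [0,0,0]},{"translation": [0,0,0],"twist": [0,0,0]},{"translation": [0,0,-0.015],"twist": [0,0,0]},{"translation": [0,0,-0.03],"twist": [0,0,0]},{"translation": [0,0,-0.045],"twist": [0,0,0]}]' --claw 0.15

```text
time: 14.3
position: [0.5518, 0.0261, 0.0519]
orientation: [0.0, 0.997, -0.074, -0.001]
contact_force: [0.2, -0.4, 0.0]
opening: 0.0507
grip_force: 0.0
```

Emit:
send_rows --steps '[{"translation": [0,0.015,0],"twist": [0,0,0]},{"translation": [0,0.035,0],"twist": [0,0,0]},{"translation": [0,0.05,0],"twist": [0,0,0]},{"translation": [0,0.055,0],"twist": [0,0,0]},{"translation": [0,0.055,0],"twist": [0,0,0]},{"translation": [0,0.055,0],"twist": [0,0,0]},{"translation": [0,0.055,0],"twist": [0,0,0]},{"translation": [0,0.055,0],"twist": [0,0,0]}]' --claw -1

```text
time: 14.97
position: [0.5442, -0.0276, 0.0516]
orientation: [-0.0, 0.997, -0.073, -0.0]
contact_force: [0.3, 0.1, 1.0]
opening: 0.002
grip_force: 0.0
```

Emit:
send_rows --steps '[{"translation": [0,0,0.012],"twist": [0,0,0]},{"translation": [0,0,0.025],"twist": [0,0,0]},{"translation": [0,0,0.038],"twist": [0,0,0]},{"translation": [0,0,0.045],"twist": [0,0,0]},{"translation": [0,-0.007,0.045],"twist": [0,0,0]},{"translation": [0,-0.014,0.045],"twist": [0,0,0]},{"translation": [0,-0.021,0.045],"twist": [0,0,0]},{"translation": [0,-0.028,0.045],"twist": [0,0,0]}]'

```text
time: 15.63
position: [0.5487, 0.0003, 0.007]
orientation: [-0.0, 0.997, -0.073, 0.0]
contact_force: [0.1, -0.1, 0.3]
opening: 0.0005
grip_force: 0.0
```

Emit:
send_rows --steps '[{"translation": [0,-0.006,0],"twist": [0,0,0]},{"translation": [0,-0.012,0],"twist": [0,0,0]},{"translation": [0,-0.017,0],"twist": [0,0,0]},{"translation": [0,-0.02,0],"twist": [0,0,0]},{"translation": [0,-0.02,0],"twist": [0,0,0]},{"translation": [0,-0.02,0],"twist": [0,0,0]},{"translation": [0,-0.02,0],"twist": [0,0,0]},{"translation": [0,-0.02,0],"twist": [0,0,0]}]'

```text
time: 16.3
position: [0.5511, 0.0189, 0.0066]
orientation: [0.0, 0.997, -0.074, -0.0]
contact_force: [-0.6, 0.1, 0.4]
opening: 0.0006
grip_force: 0.0
```

Run:
```python
from h import *; st()
import cv2
a=cv2.resize(optics.get_image("top")[150:250,130:390,::-1],None,fx=2.5,fy=2.5); b=cv2.resize(optics.get_image("scene")[180:280,150:300,::-1],None,fx=3.4,fy=3.4)
o=np.zeros((590,650,3),np.uint8); o[:250]=a; o[250:,:510]=b
cv2.imwrite("pics/p4.png",o)
```

```text
t 16.3 pos [0.5511 0.0189 0.0066] lane [0.0029 0.0001] yaw_y -98.45 z [-0. -0. -1.] open 0.0006 grip 0.0 F [-0.6  0.1  0.4]
```

View pics/p4.png

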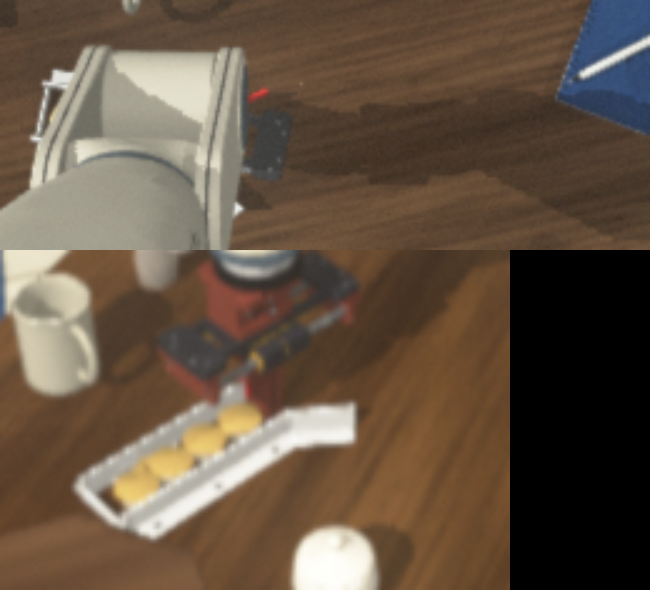

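All four cups stand in the lane, and the last one is about 36 mm past the gate line. Next I'm working out the arc for the gate push.

Run:
```python
import numpy as np
for th in [2.15,1.9,1.65,1.4,1.15,.9,.7,.5,.35,.2,.1,.04,0,-.03]:
    d=np.array([-np.sin(th),np.cos(th)]); t=np.array([-np.cos(th),-np.sin(th)])
    off=.002+abs(t[0])*.0135+abs(t[1])*.010
    p=np.array([0,-.0315])+.043*d+off*t
    print(th,"lane",p.round(4),"tool rel (-.0207,-.080):",np.round([-(p[1]+.080),-(p[0]+.0207)],4))
```

```text
2.15 lane [-0.0263 -0.0699] tool rel (-.0207,-.080): [-0.0101  0.0056]
1.9 lane [-0.0356 -0.0604] tool rel (-.0207,-.080): [-0.0196  0.0149]
1.65 lane [-0.0418 -0.0479] tool rel (-.0207,-.080): [-0.0321  0.0211]
1.4 lane [-0.0448 -0.0381] tool rel (-.0207,-.080): [-0.0419  0.0241]
1.15 lane [-0.046  -0.0291] tool rel (-.0207,-.080): [-0.0509  0.0253]
0.9 lane [-0.045 -0.019] tool rel (-.0207,-.080): [-0.061   0.0243]
0.7 lane [-0.0421 -0.0107] tool rel (-.0207,-.080): [-0.0693  0.0214]
0.5 lane [-0.037  -0.0027] tool rel (-.0207,-.080): [-0.0773  0.0163]
0.35 lane [-0.0318  0.0027] tool rel (-.0207,-.080): [-0.0827  0.0111]
0.2 lane [-0.0254  0.0072] tool rel (-.0207,-.080): [-0.0872  0.0047]
0.1 lane [-0.0206  0.0096] tool rel (-.0207,-.080): [-0.0896 -0.0001]
0.04 lane [-0.0176  0.0108] tool rel (-.0207,-.080): [-0.0908 -0.0031]
0 lane [-0.0155  0.0115] tool rel (-.0207,-.080): [-0.0915 -0.0052]
-0.03 lane [-0.0145  0.012 ] tool rel (-.0207,-.080): [-0.092  -0.0062]
```

Emit:
send_rows --steps '[{"translation": [0,0.006,0],"twist": [0,0,0]},{"translation": [0,0.008,-0.02],"twist": [0,0,0]},{"translation": [0,0.008,-0.045],"twist": [0,0,0]},{"translation": [0.02,0.012,-0.06],"twist": [0,0,0]},{"translation": [0.045,0.018,-0.06],"twist": [0,0,0]},{"translation": [0.068,0.023,-0.06],"twist": [0,0,0]},{"translation": [0.08,0.0236,-0.06],"twist": [0,0,0]},{"translation": [0.08,0.0236,-0.06],"twist": [0,0,0]}]'

```text
time: 17.07
position: [0.6295, -0.0172, 0.0672]
orientation: [0.0, 0.997, -0.074, 0.002]
contact_force: [-0.7, -0.0, -0.3]
opening: 0.0008
grip_force: 0.0
```

Emit:
send_rows --steps '[{"translation": [0,0,0],"twist": [0,0,0]},{"translation": [0,0,0.01],"twist": [0,0,0]},{"translation": [0,0,0.022],"twist": [0,0,0]},{"translation": [0,0,0.034],"twist": [0,0,0]},{"translation": [0,0,0.046],"twist": [0,0,0]},{"translation": [0,0,0.056],"twist": [0,0,0]},{"translation": [0,0,0.058],"twist": [0,0,0]},{"translation": [0,0,0.058],"twist": [0,0,0]}]'

```text
time: 17.73
position: [0.6258, -0.0158, 0.0071]
orientation: [0.0, 0.997, -0.073, -0.001]
contact_force: [0.1, 0.2, 0.4]
opening: 0.0003
grip_force: 0.0
```

```bash
python3 -c "from h import *; st()"
```

```text
t 17.73 pos [ 0.6258 -0.0158  0.0071] lane [-0.0205 -0.0789] yaw_y -98.42 z [-0.003  0.    -1.   ] open 0.0003 grip 0.0 F [0.1 0.2 0.4]
```

Emit:
send_rows --steps '[{"translation": [-0.01,0.0056,0],"twist": [0,0,0]},{"translation": [-0.015,0.011,0],"twist": [0,0,0]},{"translation": [-0.02,0.015,0],"twist": [0,0,0]},{"translation": [-0.026,0.018,0],"twist": [0,0,0]},{"translation": [-0.032,0.021,0],"twist": [0,0,0]},{"translation": [-0.042,0.024,0],"twist": [0,0,0]},{"translation": [-0.051,0.0253,0],"twist": [0,0,0]},{"translation": [-0.056,0.025,0],"twist": [0,0,0]}]'

```text
time: 18.4
position: [0.5659, -0.0325, 0.0086]
orientation: [0.0, 0.997, -0.074, -0.001]
contact_force: [-0.2, -0.4, 0.1]
opening: 0.0007
grip_force: 0.2
```

Emit:
send_rows --steps '[{"translation": [-0.005,-0.0007,0],"twist": [0,0,0]},{"translation": [-0.013,-0.0036,0],"twist": [0,0,0]},{"translation": [-0.017,-0.006,0],"twist": [0,0,0]},{"translation": [-0.021,-0.0087,0],"twist": [0,0,0]},{"translation": [-0.027,-0.0139,0],"twist": [0,0,0]},{"translation": [-0.031,-0.02,0],"twist": [0,0,0]},{"translation": [-0.033,-0.023,0],"twist": [0,0,0]},{"translation": [-0.034,-0.025,0],"twist": [0,0,0]}]'

```text
time: 19.07
position: [0.5376, -0.0019, 0.0087]
orientation: [-0.0, 0.997, -0.073, -0.0]
contact_force: [0.9, 0.3, -0.2]
opening: 0.0006
grip_force: 0.2
```

Emit:
send_rows --steps '[{"translation": [-0.0005,-0.0015,0],"twist": [0,0,0]},{"translation": [-0.001,-0.003,0],"twist": [0,0,0]},{"translation": [-0.001,-0.004,0],"twist": [0,0,0]},{"translation": [-0.001,-0.005,0],"twist": [0,0,0]},{"translation": [-0.001,-0.0055,0],"twist": [0,0,0]},{"translation": [-0.001,-0.0055,0],"twist": [0,0,0]},{"translation": [-0.001,-0.0055,0],"twist": [0,0,0]},{"translation": [-0.001,-0.0055,0],"twist": [0,0,0]}]'

```text
time: 19.73
position: [0.5376, 0.0028, 0.0087]
orientation: [-0.0, 0.997, -0.074, -0.0]
contact_force: [-0.0, 0.6, 0.3]
opening: 0.0005
grip_force: 0.0
```

```bash
python3 -c "from h import *; st()"
```

```text
t 19.73 pos [0.5376 0.0028 0.0087] lane [-0.0151  0.011 ] yaw_y -98.44 z [-0.  0. -1.] open 0.0005 grip 0.0 F [-0.   0.6  0.3]
```

Emit:
send_rows --steps '[{"translation": [0,-0.0005,0],"twist": [0,0,0]},{"translation": [0,-0.001,0],"twist": [0,0,0]},{"translation": [0,-0.0015,0],"twist": [0,0,0]},{"translation": [0,-0.002,0],"twist": [0,0,0]},{"translation": [0,-0.002,0],"twist": [0,0,0]},{"translation": [0,-0.002,0],"twist": [0,0,0]},{"translation": [0,-0.002,0],"twist": [0,0,0]},{"translation": [0,-0.002,0],"twist": [0,0,0]}]'

```text
time: 20.4
position: [0.5379, 0.0049, 0.0087]
orientation: [-0.0, 0.997, -0.074, 0.0]
contact_force: [0.5, 0.0, 0.9]
opening: 0.0006
grip_force: 0.0
```

```bash
python3 -c "from h import *; st()"
```

```text
t 20.4 pos [0.5379 0.0049 0.0087] lane [-0.013  0.011] yaw_y -98.43 z [ 0.  0. -1.] open 0.0006 grip 0.01 F [0.5 0.  0.9]
```

Emit:
send_rows --steps '[{"translation": [0,-0.0005,0],"twist": [0,0,0]},{"translation": [0,-0.001,0],"twist": [0,0,0]},{"translation": [0,-0.0015,0],"twist": [0,0,0]},{"translation": [0,-0.002,0],"twist": [0,0,0]},{"translation": [0,-0.0025,0],"twist": [0,0,0]},{"translation": [0,-0.003,0],"twist": [0,0,0]},{"translation": [0,-0.003,0],"twist": [0,0,0]},{"translation": [0,-0.003,0],"twist": [0,0,0]}]'

```text
time: 21.07
position: [0.5383, 0.0077, 0.0087]
orientation: [0.0, 0.997, -0.073, -0.0]
contact_force: [0.2, -3.4, -0.1]
opening: 0.0006
grip_force: 1.2
```

```bash
python3 -c "from h import *; st()"
```

```text
t 21.07 pos [0.5383 0.0077 0.0087] lane [-0.0102  0.0111] yaw_y -98.43 z [-0. -0. -1.] open 0.0006 grip 1.18 F [ 0.2 -3.4 -0.1]
```

Emit:
send_rows --steps '[{"translation": [0,0.005,0],"twist": [0,0,0]},{"translation": [0,0.02,0],"twist": [0,0,0]},{"translation": [0,0.04,-0.01],"twist": [0,0,0]},{"translation": [0,0.065,-0.03],"twist": [0,0,0]},{"translation": [0,0.1,-0.05],"twist": [0,0,0]},{"translation": [0,0.135,-0.07],"twist": [0,0,0]},{"translation": [0,0.17,-0.09],"twist": [0,0,0]},{"translation": [0,0.205,-0.1],"twist": [0,0,0]}]'

```text
time: 21.73
position: [0.5088, -0.197, 0.111]
orientation: [0.0, 0.997, -0.074, 0.002]
contact_force: [0.7, 0.1, -0.2]
opening: 0.0005
grip_force: 0.0
```

Emit:
send_rows --steps '[{"translation": [0,0.03,0],"twist": [0,0,0]},{"translation": [0,0.06,0],"twist": [0,0,0]},{"translation": [0,0.09,0],"twist": [0,0,0]},{"translation": [0,0.1,0],"twist": [0,0,0]},{"translation": [0,0.1,0],"twist": [0,0,0]},{"translation": [0,0.1,0],"twist": [0,0,0]},{"translation": [0,0.1,0],"twist": [0,0,0]},{"translation": [0,0.1,0],"twist": [0,0,0]}]'

```text
time: 22.4
position: [0.4937, -0.2923, 0.1085]
orientation: [-0.0, 0.997, -0.073, -0.0]
contact_force: [-0.8, 0.3, 0.9]
opening: 0.0005
grip_force: 0.0
```

Run:
```python
from h import *; st()
import cv2
cv2.imwrite("pics/p5.png",cv2.resize(optics.get_image("top")[170:250,135:250,::-1],None,fx=6.9,fy=6.9,interpolation=cv2.INTER_CUBIC))
```

```text
t 22.4 pos [ 0.4937 -0.2923  0.1085] lane [-0.3135  0.0113] yaw_y -98.35 z [-0.001  0.001 -1.   ] open 0.0005 grip 0.0 F [-0.8  0.3  0.9]
```

View pics/p5.png

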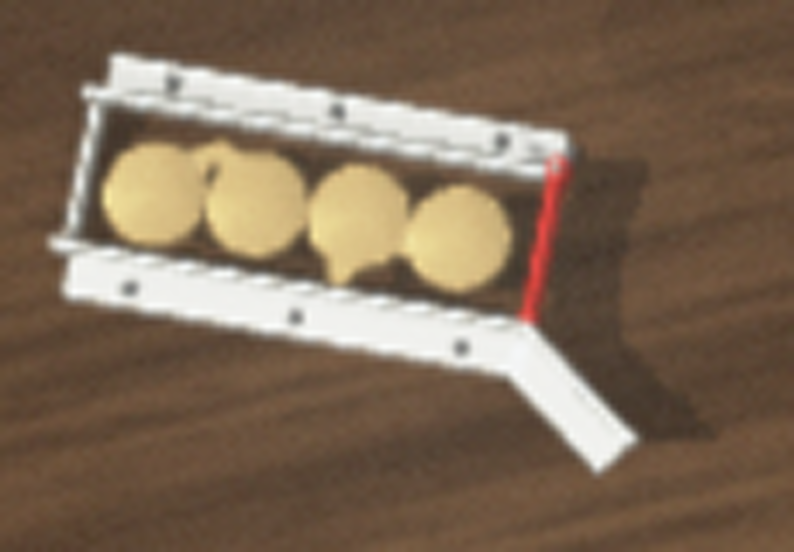

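The gate is fully shut, running from the hinge at (558,165) to its tip at (527,320). All four cups stand between the rails at (155,195), (255,203), (360,215) and (460,238).

```bash
python3 -c "
from bench import ticket; print(ticket.hand_in())"
```

```text
the job is handed in; nothing more can be done
None
```

I slid the three cream cups into the lane behind the old one and pushed the red gate fully shut; the last picture shows all four standing upright inside, and the job was handed in at about 22 s (no verdict was shown).

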